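Close up the oiler on the framing bench's air line

ROBOT

A 6-joint arm with a two-finger parallel gripper is mounted at the origin on the work surface. World frame = base frame: x ahead of the robot, y to its left, z up, the work surface at z = 0. Lengths are in mm, angles in degrees, forces in N, time in s.
With the tool pointing down it reaches from about 300 to 850 mm from the base axis. Payload 4.2 kg.
Tool frame: the origin (TCP) lies at the very end of the fingers, on their centre line; the grasp point (between the pads) lies 19 mm behind it (env.grasp_offset is the distance from the TCP to the grasp point, in mm); z points along the fingers, y is the line along which they close (so a half turn about z gives the same grasp; the last joint's range is limited). The gripper opens to 91 mm and grips with 3 to 60 N. Pads are 32 mm wide; open, the fingers measure 118 mm over their backs; the gripper's body (76 mm by 178 mm) begins 60 mm behind the grasp point.
Start: joints at [65.947, 18.312, 89.639, -0, 72.044, -1.146], TCP at [223.815, 529.673, 178.176] pointing down, gripper open.
Joint ranges: [-177.97, 177.97], [-48.28, 115.42], [12.27, 149.76], [-77.06, 257.06], [2.81, 150.46], [-146.56, 146.56]. Speed limits (degrees/s): [147.25, 147.25, 180, 180, 180, 180].

INTERFACE

Orientations are given as [roll, pitch, yaw] about the fixed x, y, z axes, in that order (R = Rz(yaw) Ry(pitch) Rx(roll)).
In Python, from workcell import env gives the robot as it stands. The module is installed in compiled form; this text tells all that it offers.
- The arm moves only by the tool send_rows, never from a script. Its argument "motion" is a list of rows, each an object of numbers: "tx", "ty", "tz": the shift along the tool's x, y, z in units of 500 mm (1.0 is 500 mm); "rx", "ry", "rz": the turn, a rotation vector about the tool's x, y, z in units of 30 degrees (1.0 is 30 degrees); "gripper": the closure, from -1 (fully open) to 1 (shut). In form: [{"tx": .., "ty": .., "tz": .., "rx": .., "ry": .., "rz": .., "gripper": ..}, ...]. A call has 1 to 12 rows; each row shifts and turns the commanded pose from where the row before left it, along the tool's axes as they then stand; what a row does not reach is not made up. A row lasts 1/8 s, in which the tool goes at most 62.5 mm and 10.7 degrees, less where a joint would pass 70% of its speed; a pose out of reach is approached as far as the arm can. A call with a number of a shift or a turn outside -1 to 1 is refused whole. A call with a gripper value outside its range is refused whole. The fingers move at their own pace and stop on an object; "grip_force" is the grip in N (left out, the last holds). Time passes only in rows, so rows that do not move let the fingers close. It gives the time, the measured TCP pose, the force, the opening and the grip force at its end, in the units of the state.
- env.state(): the state, without advancing time (a new reading comes with each control period).
- env.grab_frame(name): name is "scene" or "top"; returns a dict with "frame" (384x512x3 uint8, red, green, blue), "vertical_fov" (degrees; the focal length in pixels is half the picture's height over the tangent of half this angle, whatever the lens; pixels are square), "cx", "cy" (the principal point, pixels), "rvec" (rotation vector, rad) and "tvec" (3), from world to camera coordinates, as OpenCV has them. Camera axes: x right, y down, z forward; pixel columns grow to the right and rows downward; lengths in mm; the calibration is good to about 2 mm. A picture is of the moment at which its call begins. There is no depth.
- env.job_done(): hands the job in; it is judged then, once.
The state is a dict: "time_s": time; "qpos": joint angles; "qvel": joint speeds; "effort": joint torques, N m; "ee_pos": TCP position; "ee_rot": TCP orientation; "force": force on the tool from outside, world axes, zero at the start; "torque": the same for the moment, N m; "gripper_width": finger opening in mm; "gripper_force": force on a finger pad.
Only numpy, scipy, OpenCV 4.12 (cv2) and the standard library are available. Lean on these libraries where they do the work, as an engineer would, in place of code of your own. Each camera call takes 0.05 s, during which the arm holds its last target. There are 200 camera calls.

TASK

On the framing bench's air rail, first shut off the air: press the valve's sprung bar knob down, turn it a quarter turn clockwise while pressed, and let it spring back up locked. Then screw the oiler's knurled filler cap clockwise until it bottoms out, back it off a quarter turn, and finish still gripping the cap there, because trapped air is bleeding past its thread: do not let go at the end. Leave the tape measure, the pine offcut and the screwdriver where they lie.

Things in the scene. Friction and masses are not known exactly. Their poses are not given: they have to be found in the camera images.
- rail: Air service rail: fixed aluminium extrusion 360 (its y) x 90 (x) x 20 mm high, origin at the centre of its underside. On it stand two modules 156 to 200 mm apart along y, in either order: the valve (grey block, black bar knob, in all 124 mm above the bench) and the oiler (clear bowl, square grey head, knurled steel cap, about 160 mm above the bench). An air pipe runs along y through both.
- valve_grip (a point): On the valve knob's axis, at grip height. Black upright bar 44 (point's y) x 15 (x) x 30 mm high on a round skirt 48 mm across; the point is 12 mm below the bar's top, 18 mm above the skirt, which fingertips may rest on and push. 8 mm under the skirt is the fixed collar (44 mm across, on a 56 mm square block). Moves with the knob. Bar along the pipe: air on; across it: shut.
- valve (a joint): Turn of the valve knob in rad: 0 = air on (start), 1.57 = air shut, growing clockwise seen from above; stops at both ends. A lug locks it at both ends unless the knob is pressed down by 5 mm or more; part-way round it cannot come up. Friction about 0.03 N m.
- valve_press (a joint): How far the valve knob is pressed down, m: 0 = up, 0.006 = fully down. Spring: 4 N to start, 9 N fully down. It springs up by itself at either end of the turn.
- cap_grip (a point): On the axis of the oiler's filler cap, at grip height: 13 mm below its top, 17 mm above its underside. Upright knurled steel cylinder 42 mm across, 30 mm high, a small raised index rib on top (point's x). Below it a narrower neck (39 mm at the shoulder); the oiler's 60 mm square head lies 31 mm below the point when the cap is home. Rises, sinks and turns with the cap.
- cap (a joint): Rad unscrewed from the bottomed-out position: 0 = bottomed out hard on its shoulder; grows counter-clockwise seen from above. Starts between 2.0 and 3.6, engaged on its thread. Lifts 4 mm per full turn (0.64 mm per rad). Right-hand thread, friction about 0.04 N m; stays where it is left. 1.57 = backed off a quarter turn.
- tape_measure: Loose yellow tape measure, a bystander, about 68 x 36 x 56 mm, origin at the centre of its underside.
- pine_offcut: Loose pine offcut, a bystander, 45 x 120 (its y) x 38 mm high, origin at the centre of its underside.
- screwdriver: Loose screwdriver, a bystander, 180 mm long, lying along its x with the handle to -x; origin under its middle.

How it is judged:
By the outcome, as a careful person would: the job done as asked, in the order asked, and still so for the second after the job is handed in, while the arm keeps its last pose, push and grip.
It also fails if it takes over 72 s, if anything falls off the work surface, if the arm or the gripper's body presses on something with over 40 N, if the wrist force passes 120 N, or if a joint passes its speed limit or range.

## Working session

There is one attempt and no reset: what is moved stays moved. The work goes in short steps, Python scripts to look and compute and a tool call to move; the robot and the scene stay as the last step left them, time stands still between calls to the robot, and variables do not carry over. Pictures are saved under pics/ and viewed, at most 10 in all, crops included, and the job is handed in when it is done.

Besides the shell and the picture viewer there is one more tool, called after "Call:" as name(argument=value, ...), one argument or row to a line, values as JSON. send_rows: Moves the arm, as the interface text tells. Shifts and turns lie within -1 to 1; 1 stands for 500 mm of shift or 30 degrees of turn. Its arguments: {"type":"object","properties":{"motion":{"type":"array"},"grip_force":{"type":"number"}},"required":["motion"]}

```bash
mkdir -p pics; cat > h.py <<'E'
import cv2,numpy as np
from workcell import env
def grab(n,save=None):
    d=env.grab_frame(n); f=d["frame"]
    if save: cv2.imwrite("pics/"+save,cv2.cvtColor(f,cv2.COLOR_RGB2BGR))
    fl=f.shape[0]/2/np.tan(np.radians(d["vertical_fov"])/2)
    K=np.array([[fl,0,d["cx"]],[0,fl,d["cy"]],[0,0,1.]])
    return f,K,cv2.Rodrigues(np.array(d["rvec"],float))[0],np.array(d["tvec"],float).reshape(3)
def plane(K,R,t,uv,z):
    c=-R.T@t; v=R.T@np.linalg.inv(K)@np.array([uv[0],uv[1],1.])
    return c+v*(z-c[2])/v[2]
def proj(K,R,t,p):
    q=K@(R@np.array(p,float)+t); return q[:2]/q[2]
E
python3 - <<'E'
from h import *
ims=[]
for n in("top","scene"):
    f,K,R,t=grab(n); ims.append(f); print(n,K[0,0],K[:2,2],-R.T@t,R[2])
    print(env.state()["time_s"])
for n,f in zip(("top","scene"),ims): cv2.imwrite(f"pics/{n}0.png",cv2.resize(cv2.cvtColor(f,cv2.COLOR_RGB2BGR),(800,600),interpolation=cv2.INTER_CUBIC))
print(env.state())
E
```

```text
top 411.179479390058 [257.34735061 197.87262686] [481.27821699  70.88066934 784.84612381] [ 0.17895395  0.01524717 -0.9837393 ]
0.05
scene 399.4887489577766 [258.97176657 195.29570883] [970.3628863  319.95711657 721.85724391] [-0.50732797 -0.30501143 -0.80596921]
0.1
{'time_s': 0.1, 'qpos': array([ 6.59478049e+01,  1.83475653e+01,  8.96988581e+01, -5.95848783e-04,
        7.20433896e+01, -1.14477258e+00]), 'qvel': array([ 0.09380922, -0.12519326, -0.13993197,  0.02768176, -0.08947905,
        0.00576028]), 'effort': array([-7.03416135e-04, -4.13328910e+01, -2.32510597e+01,  7.27983378e-02,
        4.22100176e-02, -5.47988475e-05]), 'ee_pos': array([223.60287625, 529.19859954, 177.41231212]), 'ee_rot': array([-1.79910194e+02, -1.22792579e-03,  1.57092761e+02]), 'force': array([-0.91656307, -0.07184653, -0.07941622]), 'torque': array([0.01006942, 0.04981461, 0.01321271]), 'gripper_force': 0.0, 'gripper_width': 91.04005330589585}
```

View pics/top0.png

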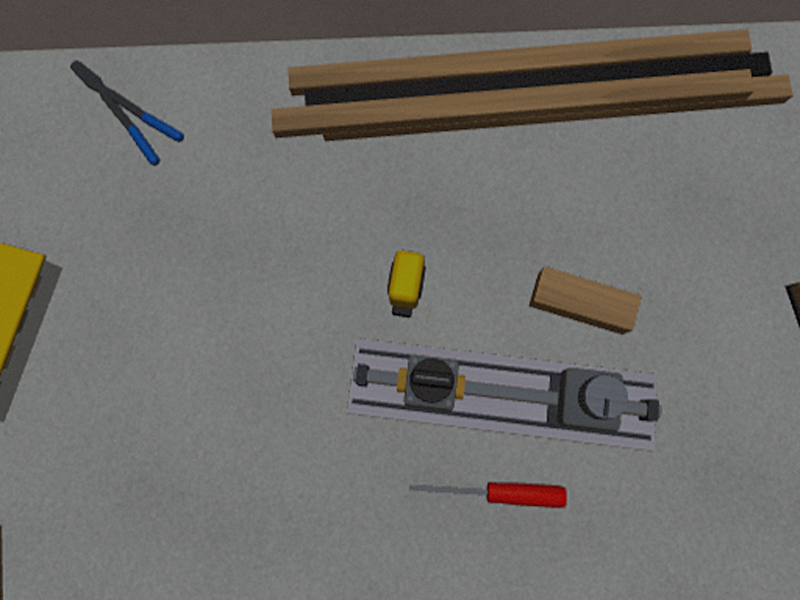

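View pics/scene0.png

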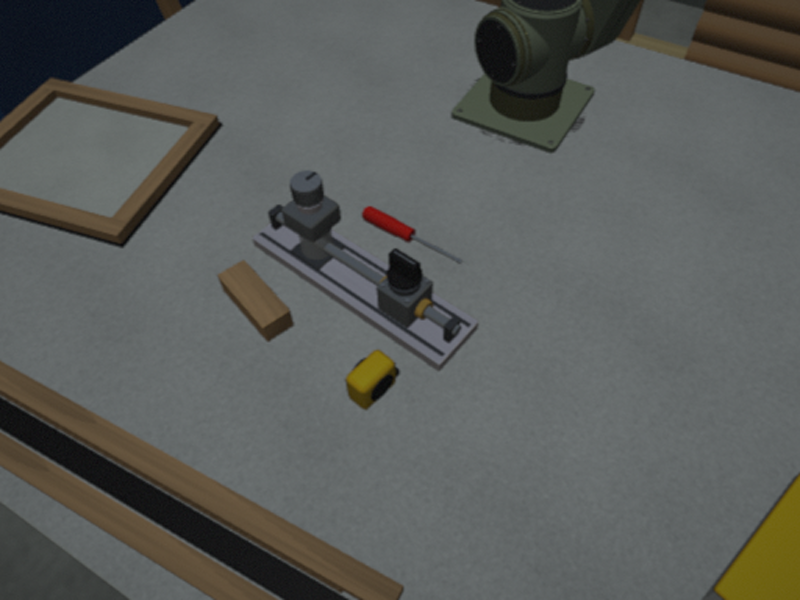

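The top view shows the valve knob near (432,380) and the cap at (603,397), in 800 px scale. The rail lies roughly along y. I'll zoom in on both modules, in both views.

```bash
python3 - <<'E'
from h import *
f,K,R,t=grab("top"); g,K2,R2,t2=grab("scene")
np.savez("cal.npz",f=f,g=g)
a=cv2.resize(f[218:288,220:425],None,fx=3.9,fy=3.9,interpolation=cv2.INTER_CUBIC)
b=cv2.resize(g[100:240,155:310],None,fx=2.3,fy=2.3,interpolation=cv2.INTER_CUBIC)
o=np.zeros((600,800,3),np.uint8); o[:a.shape[0],:a.shape[1]]=a; o[275:275+b.shape[0],:b.shape[1]]=b[:325]
c=cv2.resize(g[105:140,175:220],None,fx=4.5,fy=4.5,interpolation=cv2.INTER_CUBIC); o[275:275+c.shape[0],400:400+c.shape[1]]=c
c=cv2.resize(g[155:195,240:280],None,fx=4.5,fy=4.5,interpolation=cv2.INTER_CUBIC); o[275:275+c.shape[0],610:610+c.shape[1]]=c
o=np.clip(o.astype(float)*1.8,0,255).astype(np.uint8)
cv2.imwrite("pics/z.png",o[:,:,::-1])
E
```

```text
(no output)
```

View pics/z.png

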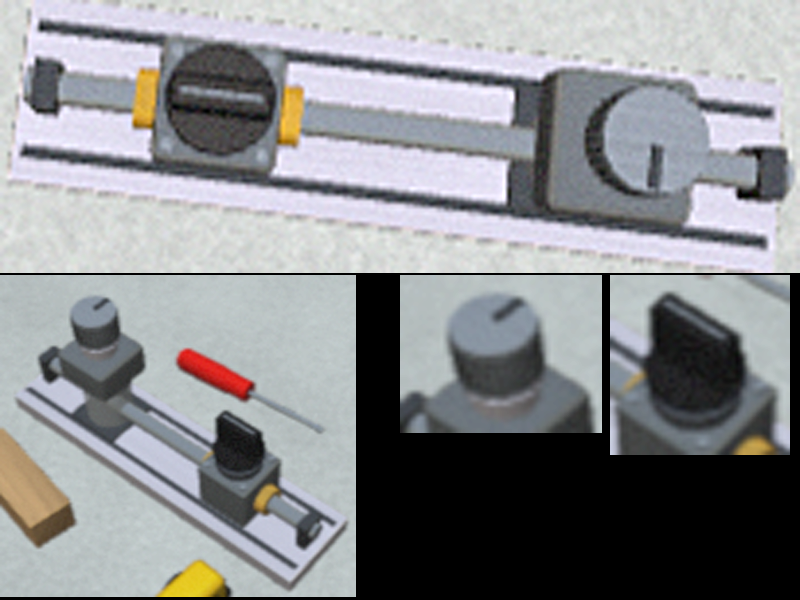

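The crop shows the cap's top disc centred at about (657,140), its rib pointing down, and the bar top at about (222,97), with the bar along the pipe. I'll triangulate these against the scene view.

```bash
python3 - <<'E'
from h import *
f,K,R,t=grab("top"); g,K2,R2,t2=grab("scene")
T=lambda u,v:(220+(u+.5)/3.9-.5,218+(v+.5)/3.9-.5)
def tri(a,b):
    X=cv2.triangulatePoints(K@np.c_[R,t],K2@np.c_[R2,t2],np.array(a,float).reshape(2,1),np.array(b,float).reshape(2,1))[:,0]; return X[:3]/X[3]
cap=T(657,140); bar=T(222,97)
print("cap tri",tri(cap,(196.1,115.7)),"on160",plane(K,R,t,cap,162))
print("bar tri",tri(bar,(260.7,165.4)),"on124",plane(K,R,t,bar,124))
for n,p in dict(rl=(783,82),br=(778,270),bl=(10,180)).items(): print(n,plane(K,R,t,T(*p),20))
for p in ((172,98),(272,98)): print("bar end",plane(K,R,t,T(*p),124))
for p in ((657,140),(655,165),(657,89),(657,191),(606,140),(708,140)): print("cap",plane(K,R,t,T(*p),162))
print("pipe",[plane(K,R,t,T(*p),62) for p in((305,117),(530,140))])
print(env.state()["time_s"])
E
```

```text
cap tri [ 503.06185655 -112.64797394  154.57514264] on160 [ 503.74974284 -112.16441399  162.        ]
bar tri [527.03951655  54.85783937 119.04503517] on124 [527.91557937  52.50512057 124.        ]
rl [ 534.21831451 -215.33732404   20.        ]
br [ 447.64462583 -204.42136217   20.        ]
bl [499.2935383  151.01022481  20.        ]
bar end [528.13370331  73.02794137 124.        ]
bar end [526.8807628   32.03934596 124.        ]
cap [ 503.74974284 -112.16441399  162.        ]
cap [ 494.32378539 -110.59693729  162.        ]
cap [ 523.18621125 -113.82853994  162.        ]
cap [ 484.52946489 -110.51879799  162.        ]
cap [504.33251442 -92.75780019 162.        ]
cap [ 503.16773    -131.54576141  162.        ]
pipe [array([522.24299954,  14.02033487,  62.        ]), array([509.04347093, -85.41315883,  62.        ])]
0.3
```

Call:
send_rows(
  motion=[
    {"tx": -0.0777,"ty": -0.0532,"tz": 0,"gripper": -1},
    {"tx": -0.0777,"ty": -0.0532},
    {"tx": -0.0777,"ty": -0.0532},
    {"tx": -0.0777,"ty": -0.0532},
    {"tx": -0.0777,"ty": -0.0532},
    {"tx": -0.0777,"ty": -0.0532},
    {"tx": -0.0777,"ty": -0.0532},
    {"tx": -0.0777,"ty": -0.0532},
    {"tx": -0.0777,"ty": -0.0532},
    {"tx": -0.0777,"ty": -0.0532},
    {"tx": -0.0777,"ty": -0.0532},
    {"tx": -0.0777,"ty": -0.0532},
  ],
)

```text
invalid input at $.motion[0]: expected keys tx, ty, tz, rx, ry, rz, gripper
```

Call:
send_rows(
  motion=[
    {"rz": 0.314},
    {"rz": 0.314},
    {"rz": 0.314},
    {"rz": 0.314},
    {"rz": 0.314},
    {"rz": 0.314},
    {"rz": 0.314},
    {"rz": 0.314},
    {"rz": 0},
    {"rz": 0},
  ],
)

```text
invalid input at $.motion[0]: expected keys tx, ty, tz, rx, ry, rz, gripper
```

Call:
send_rows(
  motion=[
    {"tx": -0.0777,"ty": -0.0532,"tz": 0,"rx": 0,"ry": 0,"rz": 0,"gripper": -1},
    {"tx": -0.0777,"ty": -0.0532,"tz": 0,"rx": 0,"ry": 0,"rz": 0,"gripper": -1},
    {"tx": -0.0777,"ty": -0.0532,"tz": 0,"rx": 0,"ry": 0,"rz": 0,"gripper": -1},
    {"tx": -0.0777,"ty": -0.0532,"tz": 0,"rx": 0,"ry": 0,"rz": 0,"gripper": -1},
    {"tx": -0.0777,"ty": -0.0532,"tz": 0,"rx": 0,"ry": 0,"rz": 0,"gripper": -1},
    {"tx": -0.0777,"ty": -0.0532,"tz": 0,"rx": 0,"ry": 0,"rz": 0,"gripper": -1},
    {"tx": -0.0777,"ty": -0.0532,"tz": 0,"rx": 0,"ry": 0,"rz": 0,"gripper": -1},
    {"tx": -0.0777,"ty": -0.0532,"tz": 0,"rx": 0,"ry": 0,"rz": 0,"gripper": -1},
    {"tx": -0.0777,"ty": -0.0532,"tz": 0,"rx": 0,"ry": 0,"rz": 0,"gripper": -1},
    {"tx": -0.0777,"ty": -0.0532,"tz": 0,"rx": 0,"ry": 0,"rz": 0,"gripper": -1},
    {"tx": -0.0777,"ty": -0.0532,"tz": 0,"rx": 0,"ry": 0,"rz": 0,"gripper": -1},
    {"tx": -0.0777,"ty": -0.0532,"tz": 0,"rx": 0,"ry": 0,"rz": 0,"gripper": -1},
  ],
)

```text
time_s: 1.8
ee_pos: [529.7, 52.8, 178.2]
ee_rot: [180.0, 0.0, 157.1]
force: [0.2, 0.4, 0.1]
gripper_width: 91.1
gripper_force: 0.0
```

Call:
send_rows(
  motion=[
    {"tx": 0,"ty": 0,"tz": 0,"rx": 0,"ry": 0,"rz": 0.314,"gripper": -1},
    {"tx": 0,"ty": 0,"tz": 0,"rx": 0,"ry": 0,"rz": 0.314,"gripper": -1},
    {"tx": 0,"ty": 0,"tz": 0,"rx": 0,"ry": 0,"rz": 0.314,"gripper": -1},
    {"tx": 0,"ty": 0,"tz": 0,"rx": 0,"ry": 0,"rz": 0.314,"gripper": -1},
    {"tx": 0,"ty": 0,"tz": 0,"rx": 0,"ry": 0,"rz": 0.314,"gripper": -1},
    {"tx": 0,"ty": 0,"tz": 0,"rx": 0,"ry": 0,"rz": 0.314,"gripper": -1},
    {"tx": 0,"ty": 0,"tz": 0,"rx": 0,"ry": 0,"rz": 0.314,"gripper": -1},
    {"tx": 0,"ty": 0,"tz": 0,"rx": 0,"ry": 0,"rz": 0.314,"gripper": -1},
    {"tx": 0,"ty": 0,"tz": 0,"rx": 0,"ry": 0,"rz": 0,"gripper": -1},
  ],
)

```text
time_s: 2.92
ee_pos: [529.0, 54.2, 178.1]
ee_rot: [-180.0, -0.0, 81.8]
force: [-0.0, -0.3, 0.3]
gripper_width: 90.9
gripper_force: 0.0
```

Call:
send_rows(
  motion=[
    {"tx": 0,"ty": 0,"tz": 0.04,"rx": 0,"ry": 0,"rz": 0,"gripper": -1},
    {"tx": 0,"ty": 0,"tz": 0.04,"rx": 0,"ry": 0,"rz": 0,"gripper": -1},
    {"tx": 0,"ty": 0,"tz": 0.04,"rx": 0,"ry": 0,"rz": 0,"gripper": -1},
    {"tx": 0,"ty": 0,"tz": 0.03,"rx": 0,"ry": 0,"rz": 0,"gripper": -1},
    {"tx": 0,"ty": 0,"tz": 0,"rx": 0,"ry": 0,"rz": 0,"gripper": -1},
  ],
)

```text
time_s: 3.55
ee_pos: [528.2, 54.1, 102.1]
ee_rot: [-179.9, 0.0, 81.8]
force: [-0.0, -0.0, -0.4]
gripper_width: 91.2
gripper_force: 0.0
```

```bash
python3 - <<'E'
from h import *
o=[]
for n in("top","scene"):
    f,K,R,t=grab(n); s=env.state(); p=proj(K,R,t,s["ee_pos"]); print(n,p,proj(K,R,t,[527.9,52.5,124]))
    u,v=[int(x) for x in p]; c=f[max(v-60,0):v+60,max(u-40,0):u+40]; print(c.shape,u,v); o.append(cv2.resize(c,(400,600),interpolation=cv2.INTER_CUBIC))
cv2.imwrite("pics/v1.png",np.clip(np.hstack(o)[:,:,::-1]*1.7,0,255).astype(np.uint8)); print(s["ee_pos"],s["qpos"])
E
```

```text
top [275.17598293 242.79178828] [276.55484566 242.50966266]
(120, 80, 3) 275 242
scene [258.38133341 170.97252304] [257.9487849 163.4684656]
(120, 80, 3) 258 170
[529.50967365  54.23570691 103.62859299] [4.60612148e+00 1.79064465e+01 1.01768476e+02 6.75788154e-03
 6.02689053e+01 1.28305218e+01]
```

View pics/v1.png

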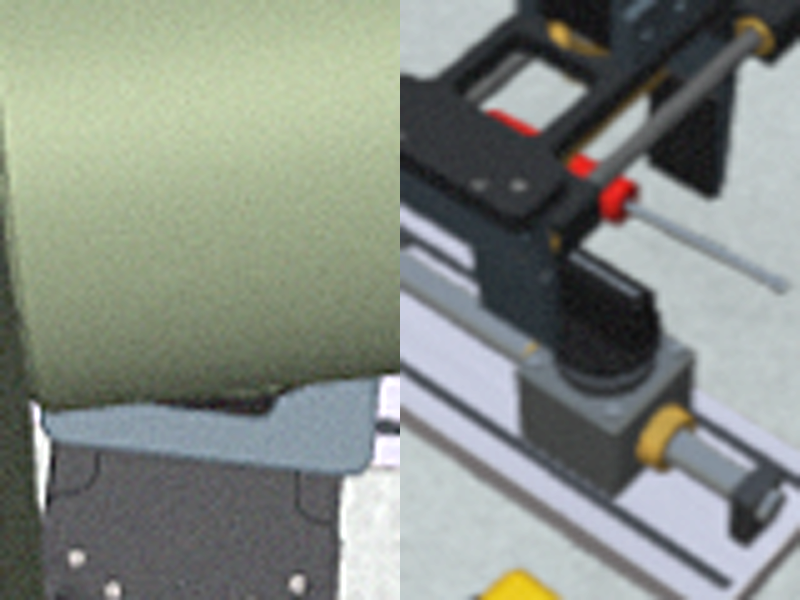

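Call:
send_rows(
  motion=[
    {"tx": 0,"ty": 0,"tz": 0.012,"rx": 0,"ry": 0,"rz": 0,"gripper": -1},
    {"tx": 0,"ty": 0,"tz": 0,"rx": 0,"ry": 0,"rz": 0,"gripper": 1},
    {"tx": 0,"ty": 0,"tz": 0,"rx": 0,"ry": 0,"rz": 0,"gripper": 1},
    {"tx": 0,"ty": 0,"tz": 0,"rx": 0,"ry": 0,"rz": 0,"gripper": 1},
    {"tx": 0,"ty": 0,"tz": 0,"rx": 0,"ry": 0,"rz": 0,"gripper": 1},
    {"tx": 0,"ty": 0,"tz": 0,"rx": 0,"ry": 0,"rz": 0,"gripper": 1},
    {"tx": 0,"ty": 0,"tz": 0,"rx": 0,"ry": 0,"rz": 0,"gripper": 1},
    {"tx": 0,"ty": 0,"tz": 0,"rx": 0,"ry": 0,"rz": 0,"gripper": 1},
  ],
  grip_force=20,
)

```text
time_s: 4.65
ee_pos: [529.0, 54.2, 97.1]
ee_rot: [-180.0, -0.0, 81.7]
force: [1.2, 0.7, -0.4]
gripper_width: 24.0
gripper_force: 0.0
```

Call:
send_rows(
  motion=[
    {"tx": 0,"ty": 0,"tz": 0,"rx": 0,"ry": 0,"rz": 0,"gripper": 1},
    {"tx": 0,"ty": 0,"tz": 0,"rx": 0,"ry": 0,"rz": 0,"gripper": 1},
    {"tx": 0,"ty": 0,"tz": 0,"rx": 0,"ry": 0,"rz": 0,"gripper": 1},
  ],
)

```text
time_s: 5.03
ee_pos: [529.0, 54.2, 97.1]
ee_rot: [180.0, -0.0, 81.7]
force: [0.1, -0.2, -0.3]
gripper_width: 0.3
gripper_force: 0.0
```

```bash
python3 -c "
from h import *
s=env.state();print({k:np.round(s[k],2) for k in('ee_pos','ee_rot','force','torque','gripper_width','gripper_force')})"
```

```text
{'ee_pos': array([529.  ,  54.2 ,  97.14]), 'ee_rot': array([180.  ,  -0.  ,  81.73]), 'force': array([ 0.12, -0.19, -0.26]), 'torque': array([-0.14,  0.04,  0.04]), 'gripper_width': np.float64(0.3), 'gripper_force': np.float64(0.0)}
```

```bash
python3 - <<'E'
from h import *
f,K,R,t=grab("scene"); s=env.state(); p=proj(K,R,t,s["ee_pos"]); print(p)
u,v=[int(x) for x in p]; c=f[v-60:v+60,u-80:u+80]; print(u,v)
cv2.imwrite("pics/v2.png",np.clip(cv2.resize(c,(800,600),interpolation=cv2.INTER_CUBIC)[:,:,::-1]*1.7,0,255).astype(np.uint8))
E
```

```text
[258.51220873 172.85663885]
258 172
```

View pics/v2.png

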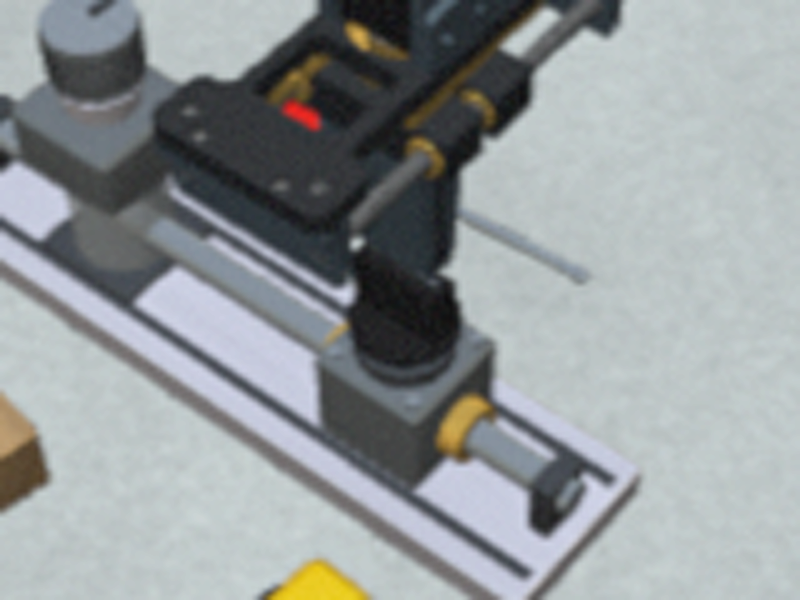

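In v2 the closed fingers sit left of and behind the bar, so the jaws missed it. I'll overlay the predicted finger, body and bar outlines to see which frame is off.

```bash
python3 - <<'E'
from h import *
f,K,R,t=grab("scene"); s=env.state(); P=s["ee_pos"]; y=np.radians(s["ee_rot"][2])
S=5;u0,v0=178,102
im=np.clip(cv2.resize(f[v0:v0+120,u0-20:u0+140],(800,600),interpolation=cv2.INTER_CUBIC)[:,:,::-1]*1.7,0,255).astype(np.uint8).copy(); u0-=20
def box(c,yaw,a,b,z0,z1,col):
    X=np.array([np.cos(yaw),np.sin(yaw)]);Y=np.array([-X[1],X[0]])
    q=[np.r_[np.array(c[:2])+i*a/2*X+j*b/2*Y] for i,j in((1,1),(1,-1),(-1,-1),(-1,1))]
    for k in range(4):
        for A,B in(((q[k],z0),(q[(k+1)%4],z0)),((q[k],z1),(q[(k+1)%4],z1)),((q[k],z0),(q[k],z1))):
            a_,b_=[tuple(int(round((w-o)*S)) for w,o in zip(proj(K,R,t,[*m[0],m[1]]),(u0,v0))) for m in(A,B)]
            cv2.line(im,a_,b_,col,1)
box(P,y,32,27,P[2],P[2]+79,(0,255,0))
box(P,y,76,178,P[2]+79,P[2]+80,(255,128,0))
r=np.radians(81.7)
box((528,53),r,44,15,94,124,(0,0,255)); box((528,53),r,56,56,20,86,(0,255,255))
box((510,-29),r,360,90,0,20,(255,0,255))
cv2.imwrite("pics/v3.png",im)
E
```

```text
(no output)
```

View pics/v3.png

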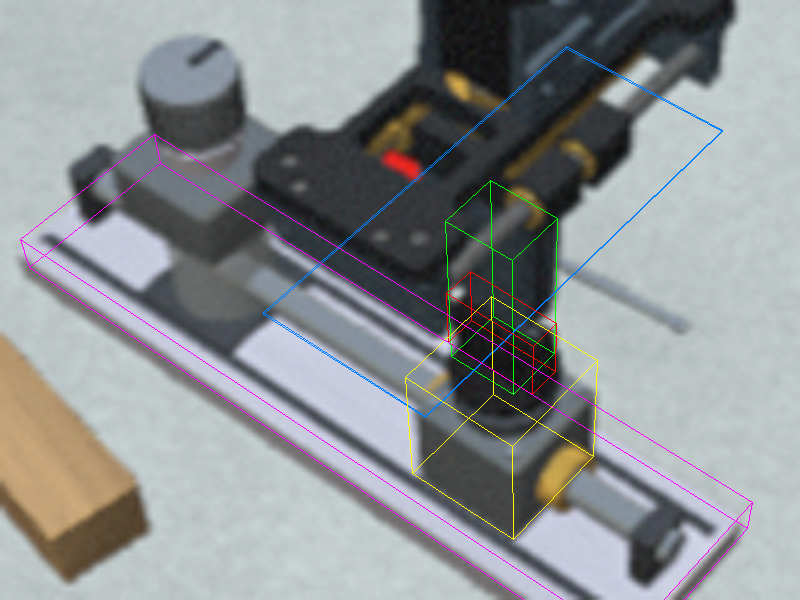

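The rail and bar agree across views to a few mm, but the gripper itself appears ~15–20 px higher than predicted. I'll compare numerically using the v1 fingertips: the near one at px (234..249, 170..182), the far one at about (281,149).

```bash
python3 - <<'E'
from h import *
f,K,R,t=grab("scene")
P=np.array([529.,54.2,103]);X=np.array([.144,.99,0]);Y=np.array([.99,-.144,0])
for n,p in dict(nearL=P+59*Y-16*X,nearR=P+59*Y+16*X,nearInR=P+45*Y+16*X,farInR=P-45*Y+16*X,farOutR=P-59*Y+16*X,farInL=P-45*Y-16*X).items(): print(n,proj(K,R,t,p).round(1))
print("base",proj(K,R,t,[0,0,0])/.64)
for z in(103,130,150): print(z,plane(K,R,t,(249,182),z),plane(K,R,t,(281,149),z))
E
```

```text
nearL [233.3 185.3]
nearR [245.8 193.4]
nearInR [250.4 188.9]
farInR [278.3 161.5]
farOutR [282.4 157.4]
farInL [266.1 154.2]
base [522.42376769 103.44628008]
103 [562.6524657   52.28954906 103.        ] [453.61493345  64.6568645  103.        ]
130 [580.44038281  63.9675643  130.        ] [476.16002744  75.79530858 130.        ]
150 [593.6166177   72.61794595 150.        ] [492.86009705  84.0460079  150.        ]
```

Call:
send_rows(
  motion=[
    {"tx": 0,"ty": 0,"tz": -0.08,"rx": 0,"ry": 0,"rz": 0,"gripper": -1},
    {"tx": 0,"ty": 0,"tz": -0.08,"rx": 0,"ry": 0,"rz": 0,"gripper": -1},
    {"tx": 0,"ty": 0,"tz": 0,"rx": 0,"ry": 0,"rz": 0,"gripper": -1},
    {"tx": 0,"ty": 0,"tz": 0,"rx": 0,"ry": 0,"rz": 0,"gripper": -1},
  ],
)

```text
time_s: 5.68
ee_pos: [528.4, 54.1, 176.5]
ee_rot: [-179.9, 0.0, 81.7]
force: [-1.0, -0.8, 0.2]
gripper_width: 37.7
gripper_force: 0.0
```

```bash
python3 - <<'E'
from h import *
o=[]
f,K,R,t=grab("scene"); s=env.state(); print(s["ee_pos"],s["gripper_width"],proj(K,R,t,s["ee_pos"]))
cv2.imwrite("pics/v4.png",np.clip(cv2.resize(f[82:202,178:338],(800,600),interpolation=cv2.INTER_CUBIC)[:,:,::-1]*1.7,0,255).astype(np.uint8))
E
```

```text
[528.05337595  54.11134098 175.96381208] 41.975531004866404 [258.38839489 145.57953452]
```

View pics/v4.png

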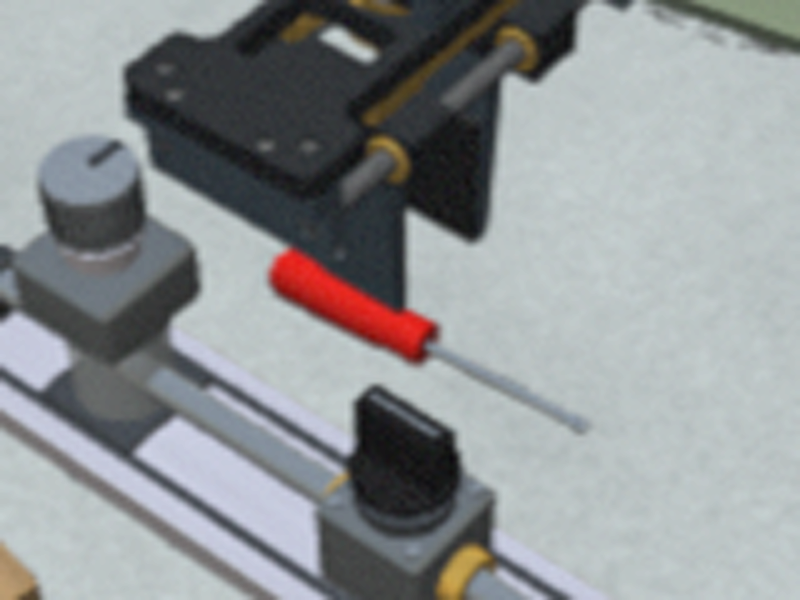

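```bash
python3 - <<'E'
from h import *
f,K,R,t=grab("top")
Y=np.array([.99,-.144,0]);X=np.array([.144,.99,0])
for P in ([528.5,54.2,102],[498,24,102],[528.5,54.2,142]):
    for dz in (79,140):
        print(P,dz,[proj(K,R,t,np.array(P)+[0,0,dz]-89*Y+s*38*X).round(0) for s in(-1,1)])
s=env.state();print(s["ee_pos"],s["force"])
# current picture, gripper features
cv2.imwrite("pics/t5.png",np.clip(cv2.resize(f[150:384,120:432],(800,600),interpolation=cv2.INTER_CUBIC)[:,:,::-1]*1.7,0,255).astype(np.uint8))
E
```

```text
[528.5, 54.2, 102] 79 [array([296., 305.]), array([243., 298.])]
[528.5, 54.2, 102] 140 [array([300., 308.]), array([241., 301.])]
[498, 24, 102] 79 [array([319., 326.]), array([265., 320.])]
[498, 24, 102] 140 [array([325., 333.]), array([265., 325.])]
[528.5, 54.2, 142] 79 [array([298., 307.]), array([242., 300.])]
[528.5, 54.2, 142] 140 [array([302., 311.]), array([239., 304.])]
[527.99937047  54.08457412 175.7566727 ] [-0.07392349  0.31731645 -0.24971758]
```

View pics/t5.png

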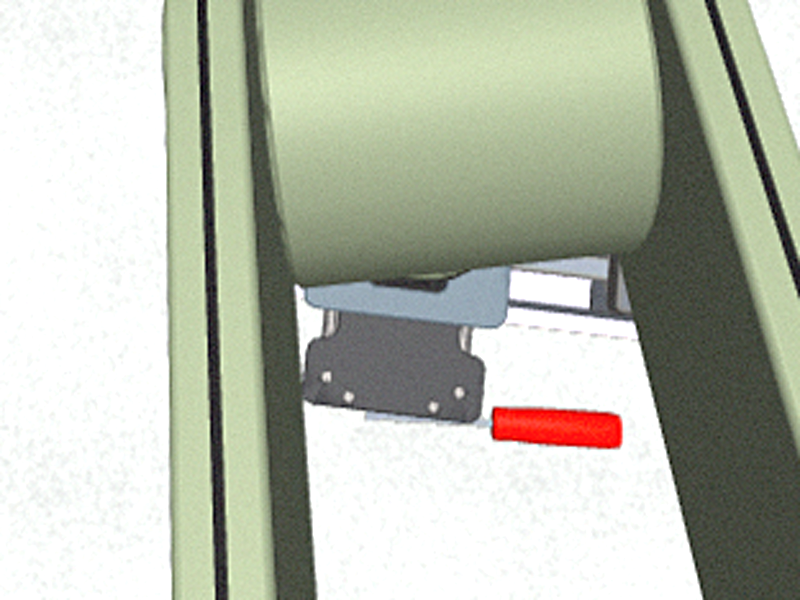

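Call:
send_rows(
  motion=[
    {"tx": 0,"ty": 0,"tz": 0.04,"rx": 0,"ry": 0,"rz": 0,"gripper": 1},
    {"tx": 0,"ty": 0,"tz": 0.04,"rx": 0,"ry": 0,"rz": 0,"gripper": 1},
    {"tx": 0,"ty": 0,"tz": 0.04,"rx": 0,"ry": 0,"rz": 0,"gripper": 1},
    {"tx": 0,"ty": 0,"tz": 0.035,"rx": 0,"ry": 0,"rz": 0,"gripper": 1},
    {"tx": 0,"ty": 0,"tz": 0,"rx": 0,"ry": 0,"rz": 0,"gripper": 1},
    {"tx": 0,"ty": 0,"tz": 0,"rx": 0,"ry": 0,"rz": 0,"gripper": 1},
  ],
)

```text
time_s: 6.52
ee_pos: [529.2, 54.2, 99.7]
ee_rot: [-180.0, -0.0, 81.7]
force: [-0.5, 0.4, 0.8]
gripper_width: 0.6
gripper_force: 0.0
```

Call:
send_rows(
  motion=[
    {"tx": 0,"ty": 0,"tz": 0.006,"rx": 0,"ry": 0,"rz": 0,"gripper": 1},
    {"tx": 0,"ty": 0,"tz": 0,"rx": 0,"ry": 0,"rz": 0,"gripper": 1},
  ],
)

```text
time_s: 6.78
ee_pos: [529.1, 54.2, 96.9]
ee_rot: [180.0, -0.0, 81.7]
force: [-0.8, 0.5, 0.7]
gripper_width: 0.5
gripper_force: 0.0
```

Call:
send_rows(
  motion=[
    {"tx": 0,"ty": 0,"tz": 0.006,"rx": 0,"ry": 0,"rz": 0,"gripper": 1},
    {"tx": 0,"ty": 0,"tz": 0,"rx": 0,"ry": 0,"rz": 0,"gripper": 1},
  ],
)

```text
time_s: 7.02
ee_pos: [528.8, 54.2, 93.5]
ee_rot: [-180.0, -0.0, 81.7]
force: [0.5, 0.7, -0.6]
gripper_width: 0.4
gripper_force: 0.0
```

Call:
send_rows(
  motion=[
    {"tx": 0,"ty": 0,"tz": 0.006,"rx": 0,"ry": 0,"rz": 0,"gripper": 1},
    {"tx": 0,"ty": 0,"tz": 0,"rx": 0,"ry": 0,"rz": 0,"gripper": 1},
  ],
)

```text
time_s: 7.28
ee_pos: [528.8, 54.2, 90.4]
ee_rot: [-180.0, 0.0, 81.7]
force: [-0.3, -0.4, -0.7]
gripper_width: 0.8
gripper_force: 0.0
```

Call:
send_rows(
  motion=[
    {"tx": 0,"ty": 0,"tz": 0.006,"rx": 0,"ry": 0,"rz": 0,"gripper": 1},
    {"tx": 0,"ty": 0,"tz": 0,"rx": 0,"ry": 0,"rz": 0,"gripper": 1},
  ],
)

```text
time_s: 7.52
ee_pos: [529.3, 54.2, 88.0]
ee_rot: [180.0, -0.0, 81.7]
force: [-0.5, 0.7, 4.2]
gripper_width: 0.5
gripper_force: 1.9
```

```bash
python3 - <<'E'
from h import *
f,K,R,t=grab("scene"); s=env.state(); print(s["ee_pos"],s["force"],s["torque"])
cv2.imwrite("pics/v6.png",np.clip(cv2.resize(f[102:222,178:338],(800,600),interpolation=cv2.INTER_CUBIC)[:,:,::-1]*2.5,0,255).astype(np.uint8))
E
```

```text
[529.2965201   54.2241224   88.07257387] [-0.12806992 -0.97787202  4.08937375] [-0.05072723  0.12128337 -0.00742345]
```

View pics/v6.png

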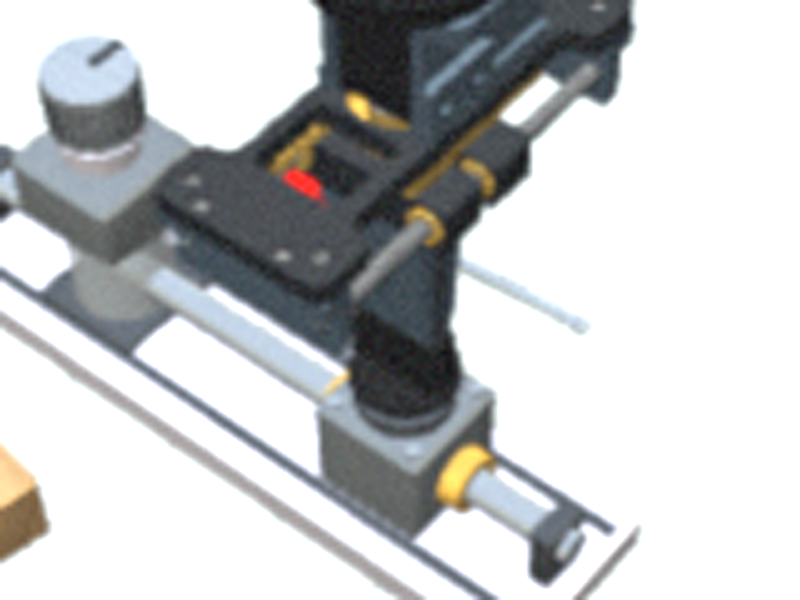

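The fingertips rest on the bar top (bar at (355–455, 340)), with 4 N at a reading of z=88. That should be 124, so the true height is the reading plus 36 mm. I'll go up, open, go down to a reading of about 60 and close.

Call:
send_rows(
  motion=[
    {"tx": 0,"ty": 0,"tz": -0.02,"rx": 0,"ry": 0,"rz": 0,"gripper": 1},
    {"tx": 0,"ty": 0,"tz": 0,"rx": 0,"ry": 0,"rz": 0,"gripper": -1},
    {"tx": 0,"ty": 0,"tz": 0,"rx": 0,"ry": 0,"rz": 0,"gripper": -1},
    {"tx": 0,"ty": 0,"tz": 0,"rx": 0,"ry": 0,"rz": 0,"gripper": -1},
    {"tx": 0,"ty": 0,"tz": 0,"rx": 0,"ry": 0,"rz": 0,"gripper": -1},
    {"tx": 0,"ty": 0,"tz": 0,"rx": 0,"ry": 0,"rz": 0,"gripper": -1},
    {"tx": 0,"ty": 0,"tz": 0,"rx": 0,"ry": 0,"rz": 0,"gripper": -1},
    {"tx": 0,"ty": 0,"tz": 0,"rx": 0,"ry": 0,"rz": 0,"gripper": -1},
  ],
)

```text
time_s: 8.57
ee_pos: [529.0, 54.2, 97.6]
ee_rot: [-180.0, -0.0, 81.7]
force: [-0.6, -0.5, -0.1]
gripper_width: 67.6
gripper_force: 0.0
```

Call:
send_rows(
  motion=[
    {"tx": 0,"ty": 0,"tz": 0.025,"rx": 0,"ry": 0,"rz": 0,"gripper": -1},
    {"tx": 0,"ty": 0,"tz": 0.025,"rx": 0,"ry": 0,"rz": 0,"gripper": -1},
    {"tx": 0,"ty": 0,"tz": 0.02,"rx": 0,"ry": 0,"rz": 0,"gripper": -1},
    {"tx": 0,"ty": 0,"tz": 0,"rx": 0,"ry": 0,"rz": 0,"gripper": -1},
    {"tx": 0,"ty": 0,"tz": 0,"rx": 0,"ry": 0,"rz": 0,"gripper": -1},
  ],
)

```text
time_s: 9.2
ee_pos: [529.2, 54.2, 62.7]
ee_rot: [180.0, -0.0, 81.7]
force: [0.7, -0.3, 0.8]
gripper_width: 91.1
gripper_force: 0.0
```

Call:
send_rows(
  motion=[
    {"tx": 0,"ty": 0,"tz": 0.003,"rx": 0,"ry": 0,"rz": 0,"gripper": 1},
    {"tx": 0,"ty": 0,"tz": 0,"rx": 0,"ry": 0,"rz": 0,"gripper": 1},
    {"tx": 0,"ty": 0,"tz": 0,"rx": 0,"ry": 0,"rz": 0,"gripper": 1},
    {"tx": 0,"ty": 0,"tz": 0,"rx": 0,"ry": 0,"rz": 0,"gripper": 1},
    {"tx": 0,"ty": 0,"tz": 0,"rx": 0,"ry": 0,"rz": 0,"gripper": 1},
    {"tx": 0,"ty": 0,"tz": 0,"rx": 0,"ry": 0,"rz": 0,"gripper": 1},
    {"tx": 0,"ty": 0,"tz": 0,"rx": 0,"ry": 0,"rz": 0,"gripper": 1},
    {"tx": 0,"ty": 0,"tz": 0,"rx": 0,"ry": 0,"rz": 0,"gripper": 1},
    {"tx": 0,"ty": 0,"tz": 0,"rx": 0,"ry": 0,"rz": 0,"gripper": 1},
    {"tx": 0,"ty": 0,"tz": 0,"rx": 0,"ry": 0,"rz": 0,"gripper": 1},
  ],
  grip_force=15,
)

```text
time_s: 10.45
ee_pos: [529.0, 54.2, 61.1]
ee_rot: [-180.0, -0.0, 81.7]
force: [0.3, -0.2, 0.8]
gripper_width: 15.2
gripper_force: 15.0
```

```bash
cat > st.py <<'E'
from h import *
s=env.state();print({k:np.round(s[k],2) for k in('ee_pos','ee_rot','qpos','force','torque','gripper_width','gripper_force')})
E
python3 st.py
```

```text
{'ee_pos': array([529.  ,  54.21,  61.14]), 'ee_rot': array([-1.80e+02, -1.00e-02,  8.17e+01]), 'qpos': array([4.6000e+00, 2.0420e+01, 1.0501e+02, 2.0000e-02, 5.4560e+01,
       1.2890e+01]), 'force': array([ 0.31, -0.22,  0.8 ]), 'torque': array([-0.06,  0.14, -0.31]), 'gripper_width': np.float64(15.21), 'gripper_force': np.float64(14.99)}
```

Call:
send_rows(
  motion=[
    {"tx": 0,"ty": 0,"tz": 0.006,"rx": 0,"ry": 0,"rz": 0,"gripper": 1},
    {"tx": 0,"ty": 0,"tz": 0.006,"rx": 0,"ry": 0,"rz": 0,"gripper": 1},
    {"tx": 0,"ty": 0,"tz": 0,"rx": 0,"ry": 0,"rz": 0,"gripper": 1},
    {"tx": 0,"ty": 0,"tz": 0,"rx": 0,"ry": 0,"rz": 0,"gripper": 1},
  ],
)

```text
time_s: 10.95
ee_pos: [529.0, 54.2, 55.9]
ee_rot: [180.0, -0.0, 81.7]
force: [-2.4, -0.9, 7.5]
gripper_width: 14.9
gripper_force: 15.0
```

```bash
python3 st.py
```

```text
{'ee_pos': array([529.04,  54.22,  55.92]), 'ee_rot': array([ 1.7998e+02, -1.0000e-02,  8.1720e+01]), 'qpos': array([4.610e+00, 2.075e+01, 1.054e+02, 1.000e-02, 5.383e+01, 1.288e+01]), 'force': array([-2.39, -0.91,  7.46]), 'torque': array([-0.21,  0.49, -0.28]), 'gripper_width': np.float64(14.94), 'gripper_force': np.float64(15.0)}
```

Call:
send_rows(
  motion=[
    {"tx": 0,"ty": 0,"tz": 0.004,"rx": 0,"ry": 0,"rz": 0,"gripper": 1},
    {"tx": 0,"ty": 0,"tz": 0,"rx": 0,"ry": 0,"rz": 0,"gripper": 1},
    {"tx": 0,"ty": 0,"tz": 0,"rx": 0,"ry": 0,"rz": 0,"gripper": 1},
  ],
)

```text
time_s: 11.32
ee_pos: [529.1, 54.2, 54.9]
ee_rot: [179.9, -0.0, 81.7]
force: [-4.5, 0.5, 13.7]
gripper_width: 14.9
gripper_force: 15.0
```

Call:
send_rows(
  motion=[
    {"tx": 0,"ty": 0,"tz": 0.004,"rx": 0,"ry": 0,"rz": 0,"gripper": 1},
    {"tx": 0,"ty": 0,"tz": 0,"rx": 0,"ry": 0,"rz": 0,"gripper": 1},
    {"tx": 0,"ty": 0,"tz": 0,"rx": 0,"ry": 0,"rz": 0,"gripper": 1},
  ],
)

```text
time_s: 11.7
ee_pos: [529.1, 54.4, 53.4]
ee_rot: [179.9, -0.0, 81.7]
force: [-5.5, -1.1, 16.3]
gripper_width: 14.8
gripper_force: 15.0
```

Call:
send_rows(
  motion=[
    {"tx": 0,"ty": 0,"tz": 0,"rx": 0,"ry": 0,"rz": 0.2,"gripper": 1},
    {"tx": 0,"ty": 0,"tz": 0,"rx": 0,"ry": 0,"rz": 0.2,"gripper": 1},
    {"tx": 0,"ty": 0,"tz": 0,"rx": 0,"ry": 0,"rz": 0.2,"gripper": 1},
    {"tx": 0,"ty": 0,"tz": 0,"rx": 0,"ry": 0,"rz": 0,"gripper": 1},
  ],
)

```text
time_s: 12.2
ee_pos: [529.5, 54.3, 53.4]
ee_rot: [179.9, -0.1, 63.8]
force: [-5.1, -0.5, 16.5]
gripper_width: 14.9
gripper_force: 15.0
```

```bash
python3 st.py
```

```text
{'ee_pos': array([529.5 ,  54.27,  53.44]), 'ee_rot': array([ 1.799e+02, -5.000e-02,  6.375e+01]), 'qpos': array([ 4.6200e+00,  2.0900e+01,  1.0559e+02, -1.0000e-02,  5.3400e+01,
        3.0870e+01]), 'force': array([-5.12, -0.52, 16.48]), 'torque': array([-0.15,  1.02, -0.02]), 'gripper_width': np.float64(14.86), 'gripper_force': np.float64(15.0)}
```

Call:
send_rows(
  motion=[
    {"tx": 0,"ty": 0,"tz": 0,"rx": 0,"ry": 0,"rz": 0.24,"gripper": 1},
    {"tx": 0,"ty": 0,"tz": 0,"rx": 0,"ry": 0,"rz": 0.24,"gripper": 1},
    {"tx": 0,"ty": 0,"tz": 0,"rx": 0,"ry": 0,"rz": 0.24,"gripper": 1},
    {"tx": 0,"ty": 0,"tz": 0,"rx": 0,"ry": 0,"rz": 0.24,"gripper": 1},
    {"tx": 0,"ty": 0,"tz": 0,"rx": 0,"ry": 0,"rz": 0.24,"gripper": 1},
    {"tx": 0,"ty": 0,"tz": 0,"rx": 0,"ry": 0,"rz": 0.24,"gripper": 1},
    {"tx": 0,"ty": 0,"tz": 0,"rx": 0,"ry": 0,"rz": 0.24,"gripper": 1},
    {"tx": 0,"ty": 0,"tz": 0,"rx": 0,"ry": 0,"rz": 0.24,"gripper": 1},
    {"tx": 0,"ty": 0,"tz": 0,"rx": 0,"ry": 0,"rz": 0.24,"gripper": 1},
    {"tx": 0,"ty": 0,"tz": 0,"rx": 0,"ry": 0,"rz": 0.24,"gripper": 1},
    {"tx": 0,"ty": 0,"tz": 0,"rx": 0,"ry": 0,"rz": 0,"gripper": 1},
  ],
)

```text
time_s: 13.58
ee_pos: [530.2, 52.9, 53.4]
ee_rot: [179.9, -0.2, -8.2]
force: [-2.8, -4.6, 14.6]
gripper_width: 15.0
gripper_force: 15.0
```

```bash
python3 st.py
```

```text
{'ee_pos': array([530.24,  52.88,  53.42]), 'ee_rot': array([179.89,  -0.21,  -8.2 ]), 'qpos': array([  4.56,  20.92, 105.57,  -0.19,  53.33, 102.87]), 'force': array([-2.84, -4.62, 14.56]), 'torque': array([-0.92,  0.77, -0.04]), 'gripper_width': np.float64(14.99), 'gripper_force': np.float64(15.0)}
```

Call:
send_rows(
  motion=[
    {"tx": 0,"ty": 0,"tz": 0,"rx": 0,"ry": 0,"rz": 0.08,"gripper": 1},
    {"tx": 0,"ty": 0,"tz": 0,"rx": 0,"ry": 0,"rz": 0,"gripper": 1},
  ],
)

```text
time_s: 13.82
ee_pos: [530.4, 52.8, 53.4]
ee_rot: [179.9, -0.2, -10.5]
force: [-1.5, -5.5, 13.7]
gripper_width: 15.7
gripper_force: 15.2
```

```bash
python3 st.py
```

```text
{'ee_pos': array([530.44,  52.78,  53.37]), 'ee_rot': array([179.88,  -0.24, -10.45]), 'qpos': array([  4.57,  20.93, 105.56,  -0.23,  53.31, 105.16]), 'force': array([-1.51, -5.53, 13.72]), 'torque': array([-0.77,  0.65,  0.5 ]), 'gripper_width': np.float64(15.71), 'gripper_force': np.float64(15.2)}
```

Call:
send_rows(
  motion=[
    {"tx": 0,"ty": 0,"tz": -0.008,"rx": 0,"ry": 0,"rz": 0,"gripper": 1},
    {"tx": 0,"ty": 0,"tz": -0.008,"rx": 0,"ry": 0,"rz": 0,"gripper": 1},
    {"tx": 0,"ty": 0,"tz": 0,"rx": 0,"ry": 0,"rz": 0,"gripper": -1},
    {"tx": 0,"ty": 0,"tz": 0,"rx": 0,"ry": 0,"rz": 0,"gripper": -1},
    {"tx": 0,"ty": 0,"tz": 0,"rx": 0,"ry": 0,"rz": 0,"gripper": -1},
    {"tx": 0,"ty": 0,"tz": 0,"rx": 0,"ry": 0,"rz": 0,"gripper": -1},
  ],
)

```text
time_s: 14.58
ee_pos: [528.9, 54.4, 58.9]
ee_rot: [-180.0, 0.0, -10.7]
force: [-0.1, -0.4, 0.2]
gripper_width: 53.0
gripper_force: 0.0
```

Call:
send_rows(
  motion=[
    {"tx": 0,"ty": 0,"tz": -0.05,"rx": 0,"ry": 0,"rz": 0,"gripper": -1},
    {"tx": 0,"ty": 0,"tz": -0.06,"rx": 0,"ry": 0,"rz": 0,"gripper": -1},
    {"tx": 0,"ty": 0,"tz": -0.06,"rx": 0,"ry": 0,"rz": 0,"gripper": -1},
    {"tx": 0,"ty": 0,"tz": -0.04,"rx": 0,"ry": 0,"rz": 0,"gripper": -1},
    {"tx": 0,"ty": 0,"tz": 0,"rx": 0,"ry": 0,"rz": 0,"gripper": -1},
  ],
)

```text
time_s: 15.2
ee_pos: [530.1, 54.4, 165.5]
ee_rot: [-179.9, -0.2, -10.7]
force: [0.4, 0.2, -0.1]
gripper_width: 91.2
gripper_force: 0.0
```

```bash
python3 - <<'E'
from h import *
f,K,R,t=grab("scene")
cv2.imwrite("pics/v7.png",np.clip(cv2.resize(f[82:202,178:338],(800,600),interpolation=cv2.INTER_CUBIC)[:,:,::-1]*2.,0,255).astype(np.uint8))
import st
E
```

```text
{'ee_pos': array([529.04,  54.28, 164.16]), 'ee_rot': array([-1.7998e+02, -4.0000e-02, -1.0660e+01]), 'qpos': array([4.6100e+00, 1.4960e+01, 9.6560e+01, 1.0000e-02, 6.8440e+01,
       1.0527e+02]), 'force': array([0.29, 0.33, 0.19]), 'torque': array([-0.07,  0.19, -0.01]), 'gripper_width': np.float64(91.25), 'gripper_force': np.float64(0.0)}
```

View pics/v7.png

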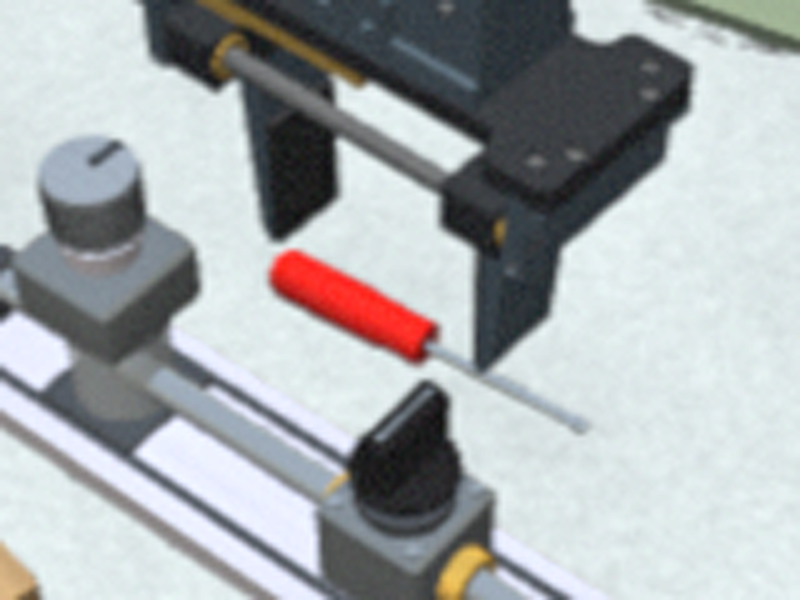

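The bar is now across the pipe and up at its original height. Next, the cap.

Call:
send_rows(
  motion=[
    {"tx": 0.0023,"ty": 0.056,"tz": 0,"rx": 0,"ry": 0,"rz": 0,"gripper": -1},
    {"tx": 0.0023,"ty": 0.056,"tz": 0,"rx": 0,"ry": 0,"rz": 0,"gripper": -1},
    {"tx": 0.0023,"ty": 0.056,"tz": 0,"rx": 0,"ry": 0,"rz": 0,"gripper": -1},
    {"tx": 0.0023,"ty": 0.056,"tz": 0,"rx": 0,"ry": 0,"rz": 0,"gripper": -1},
    {"tx": 0.0023,"ty": 0.056,"tz": 0,"rx": 0,"ry": 0,"rz": 0,"gripper": -1},
    {"tx": 0.0023,"ty": 0.056,"tz": 0,"rx": 0,"ry": 0,"rz": 0,"gripper": -1},
  ],
)

```text
time_s: 16.0
ee_pos: [503.6, -112.8, 162.5]
ee_rot: [-180.0, 0.2, -10.7]
force: [0.7, 0.5, -0.4]
gripper_width: 91.2
gripper_force: 0.0
```

Call:
send_rows(
  motion=[
    {"tx": 0,"ty": 0,"tz": 0,"rx": 0,"ry": 0,"rz": -0.335,"gripper": -1},
    {"tx": 0,"ty": 0,"tz": 0,"rx": 0,"ry": 0,"rz": -0.335,"gripper": -1},
    {"tx": 0,"ty": 0,"tz": 0,"rx": 0,"ry": 0,"rz": -0.335,"gripper": -1},
    {"tx": 0,"ty": 0,"tz": 0,"rx": 0,"ry": 0,"rz": -0.335,"gripper": -1},
    {"tx": 0,"ty": 0,"tz": 0,"rx": 0,"ry": 0,"rz": -0.335,"gripper": -1},
    {"tx": 0,"ty": 0,"tz": 0,"rx": 0,"ry": 0,"rz": -0.335,"gripper": -1},
    {"tx": 0,"ty": 0,"tz": 0,"rx": 0,"ry": 0,"rz": -0.335,"gripper": -1},
    {"tx": 0,"ty": 0,"tz": 0,"rx": 0,"ry": 0,"rz": -0.335,"gripper": -1},
    {"tx": 0,"ty": 0,"tz": 0,"rx": 0,"ry": 0,"rz": -0.335,"gripper": -1},
    {"tx": 0,"ty": 0,"tz": 0,"rx": 0,"ry": 0,"rz": -0.335,"gripper": -1},
  ],
)

```text
time_s: 17.25
ee_pos: [503.7, -111.9, 162.4]
ee_rot: [-179.8, -0.1, 90.2]
force: [-0.1, -0.0, -0.9]
gripper_width: 91.7
gripper_force: 0.0
```

Call:
send_rows(
  motion=[
    {"tx": 0,"ty": 0,"tz": 0,"rx": 0,"ry": 0,"rz": -0.335,"gripper": -1},
    {"tx": 0,"ty": 0,"tz": 0,"rx": 0,"ry": 0,"rz": -0.335,"gripper": -1},
    {"tx": 0,"ty": 0,"tz": 0,"rx": 0,"ry": 0,"rz": -0.335,"gripper": -1},
    {"tx": 0,"ty": 0,"tz": 0,"rx": 0,"ry": 0,"rz": -0.335,"gripper": -1},
    {"tx": 0,"ty": 0,"tz": 0,"rx": 0,"ry": 0,"rz": -0.335,"gripper": -1},
    {"tx": 0,"ty": 0,"tz": 0,"rx": 0,"ry": 0,"rz": -0.335,"gripper": -1},
    {"tx": 0,"ty": 0,"tz": 0,"rx": 0,"ry": 0,"rz": -0.335,"gripper": -1},
    {"tx": 0,"ty": 0,"tz": 0,"rx": 0,"ry": 0,"rz": -0.335,"gripper": -1},
    {"tx": 0,"ty": 0,"tz": 0,"rx": 0,"ry": 0,"rz": -0.335,"gripper": -1},
    {"tx": 0,"ty": 0,"tz": 0,"rx": 0,"ry": 0,"rz": -0.335,"gripper": -1},
    {"tx": 0,"ty": 0,"tz": 0,"rx": 0,"ry": 0,"rz": 0,"gripper": -1},
  ],
)

```text
time_s: 18.62
ee_pos: [503.9, -111.9, 162.7]
ee_rot: [179.9, -0.1, -169.8]
force: [-0.8, 0.2, 0.1]
gripper_width: 91.5
gripper_force: 0.0
```

```bash
python3 st.py
```

```text
{'ee_pos': array([ 503.87, -111.93,  162.72]), 'ee_rot': array([ 1.7993e+02, -1.4000e-01, -1.6978e+02]), 'qpos': array([-1.3810e+01,  1.3740e+01,  9.8480e+01,  1.0000e-02,  6.7940e+01,
       -1.1403e+02]), 'force': array([-0.75,  0.23,  0.13]), 'torque': array([0.07, 0.07, 0.05]), 'gripper_width': np.float64(91.51), 'gripper_force': np.float64(0.0)}
```

Call:
send_rows(
  motion=[
    {"tx": 0,"ty": 0,"tz": 0.03,"rx": 0,"ry": 0,"rz": 0,"gripper": -1},
    {"tx": 0,"ty": 0,"tz": 0.03,"rx": 0,"ry": 0,"rz": 0,"gripper": -1},
    {"tx": 0,"ty": 0,"tz": 0.03,"rx": 0,"ry": 0,"rz": 0,"gripper": -1},
    {"tx": 0,"ty": 0,"tz": 0.025,"rx": 0,"ry": 0,"rz": 0,"gripper": -1},
    {"tx": 0,"ty": 0,"tz": 0.017,"rx": 0,"ry": 0,"rz": 0,"gripper": -1},
    {"tx": 0,"ty": 0,"tz": 0,"rx": 0,"ry": 0,"rz": 0,"gripper": -1},
    {"tx": 0,"ty": 0,"tz": 0,"rx": 0,"ry": 0,"rz": 0,"gripper": -1},
  ],
)

```text
time_s: 19.5
ee_pos: [505.1, -112.3, 98.5]
ee_rot: [-180.0, 0.1, -169.7]
force: [0.9, 0.9, -0.3]
gripper_width: 91.0
gripper_force: 0.0
```

Call:
send_rows(
  motion=[
    {"tx": 0,"ty": 0,"tz": 0,"rx": 0,"ry": 0,"rz": 0,"gripper": 1},
    {"tx": 0,"ty": 0,"tz": 0,"rx": 0,"ry": 0,"rz": 0,"gripper": 1},
    {"tx": 0,"ty": 0,"tz": 0,"rx": 0,"ry": 0,"rz": 0,"gripper": 1},
    {"tx": 0,"ty": 0,"tz": 0,"rx": 0,"ry": 0,"rz": 0,"gripper": 1},
    {"tx": 0,"ty": 0,"tz": 0,"rx": 0,"ry": 0,"rz": 0,"gripper": 1},
    {"tx": 0,"ty": 0,"tz": 0,"rx": 0,"ry": 0,"rz": 0,"gripper": 1},
    {"tx": 0,"ty": 0,"tz": 0,"rx": 0,"ry": 0,"rz": 0,"gripper": 1},
    {"tx": 0,"ty": 0,"tz": 0,"rx": 0,"ry": 0,"rz": 0,"gripper": 1},
  ],
  grip_force=15,
)

```text
time_s: 20.5
ee_pos: [504.8, -112.6, 98.2]
ee_rot: [-180.0, 0.0, -169.7]
force: [-0.9, -2.8, -0.6]
gripper_width: 41.6
gripper_force: 15.0
```

```bash
python3 st.py
```

```text
{'ee_pos': array([ 504.81, -112.6 ,   98.2 ]), 'ee_rot': array([-1.7996e+02,  1.0000e-02, -1.6966e+02]), 'qpos': array([-1.3820e+01,  1.6970e+01,  1.0409e+02, -4.0000e-02,  5.8920e+01,
       -1.1415e+02]), 'force': array([-0.94, -2.83, -0.56]), 'torque': array([-0.42, -0.04, -0.03]), 'gripper_width': np.float64(41.56), 'gripper_force': np.float64(15.0)}
```

Call:
send_rows(
  motion=[
    {"tx": 0,"ty": -0.0016,"tz": 0.0002,"rx": 0,"ry": 0,"rz": 0.2,"gripper": 1},
    {"tx": 0,"ty": 0,"tz": 0.0002,"rx": 0,"ry": 0,"rz": 0.27,"gripper": 1},
    {"tx": 0,"ty": 0,"tz": 0.0002,"rx": 0,"ry": 0,"rz": 0.27,"gripper": 1},
    {"tx": 0,"ty": 0,"tz": 0.0002,"rx": 0,"ry": 0,"rz": 0.27,"gripper": 1},
    {"tx": 0,"ty": 0,"tz": 0.0002,"rx": 0,"ry": 0,"rz": 0.27,"gripper": 1},
    {"tx": 0,"ty": 0,"tz": 0.0002,"rx": 0,"ry": 0,"rz": 0.27,"gripper": 1},
    {"tx": 0,"ty": 0,"tz": 0.0002,"rx": 0,"ry": 0,"rz": 0.27,"gripper": 1},
    {"tx": 0,"ty": 0,"tz": 0.0002,"rx": 0,"ry": 0,"rz": 0.27,"gripper": 1},
    {"tx": 0,"ty": 0,"tz": 0.0002,"rx": 0,"ry": 0,"rz": 0.27,"gripper": 1},
    {"tx": 0,"ty": 0,"tz": 0.0002,"rx": 0,"ry": 0,"rz": 0.27,"gripper": 1},
    {"tx": 0,"ty": 0,"tz": 0.0002,"rx": 0,"ry": 0,"rz": 0.27,"gripper": 1},
    {"tx": 0,"ty": 0,"tz": 0,"rx": 0,"ry": 0,"rz": 0,"gripper": 1},
  ],
)

```text
time_s: 22.0
ee_pos: [503.9, -114.0, 97.2]
ee_rot: [-179.9, 0.1, 103.3]
force: [-2.5, -4.5, 2.9]
gripper_width: 41.8
gripper_force: 15.0
```

```bash
python3 st.py
```

```text
{'ee_pos': array([ 503.92, -114.  ,   97.17]), 'ee_rot': array([-1.7988e+02,  8.0000e-02,  1.0332e+02]), 'qpos': array([-13.94,  17.03, 104.16,  -0.14,  58.88, -27.18]), 'force': array([-2.51, -4.46,  2.92]), 'torque': array([-0.87,  0.43, -0.12]), 'gripper_width': np.float64(41.81), 'gripper_force': np.float64(15.0)}
```

Call:
send_rows(
  motion=[
    {"tx": -0.0026,"ty": -0.0022,"tz": 0.0002,"rx": 0,"ry": 0,"rz": 0.27,"gripper": 1},
    {"tx": 0,"ty": 0,"tz": 0.0002,"rx": 0,"ry": 0,"rz": 0.27,"gripper": 1},
    {"tx": 0,"ty": 0,"tz": 0,"rx": 0,"ry": 0,"rz": 0,"gripper": 1},
  ],
)

```text
time_s: 22.38
ee_pos: [503.6, -114.0, 97.0]
ee_rot: [-180.0, -0.1, 87.2]
force: [-1.8, 0.7, 2.9]
gripper_width: 41.3
gripper_force: 15.0
```

```bash
python3 st.py
```

```text
{'ee_pos': array([ 503.64, -114.04,   96.96]), 'ee_rot': array([-1.7995e+02, -5.0000e-02,  8.7210e+01]), 'qpos': array([-1.4070e+01,  1.7010e+01,  1.0422e+02,  5.0000e-02,  5.8820e+01,
       -1.1300e+01]), 'force': array([-1.83,  0.66,  2.88]), 'torque': array([-0.05,  0.36,  0.  ]), 'gripper_width': np.float64(41.25), 'gripper_force': np.float64(15.0)}
```

Call:
send_rows(
  motion=[
    {"tx": 0,"ty": 0,"tz": 0.0002,"rx": 0,"ry": 0,"rz": 0.2,"gripper": 1},
    {"tx": 0,"ty": 0,"tz": 0.0002,"rx": 0,"ry": 0,"rz": 0.2,"gripper": 1},
    {"tx": 0,"ty": 0,"tz": 0,"rx": 0,"ry": 0,"rz": 0,"gripper": 1},
  ],
)

```text
time_s: 22.75
ee_pos: [503.4, -114.0, 96.8]
ee_rot: [-179.9, -0.0, 75.3]
force: [-4.3, 0.2, 4.9]
gripper_width: 41.5
gripper_force: 15.0
```

```bash
python3 st.py
```

```text
{'ee_pos': array([ 503.39, -114.02,   96.82]), 'ee_rot': array([-1.7992e+02, -3.0000e-02,  7.5300e+01]), 'qpos': array([-1.4060e+01,  1.7010e+01,  1.0425e+02,  4.0000e-02,  5.8820e+01,
        6.2000e-01]), 'force': array([-4.27,  0.19,  4.92]), 'torque': array([ 0.09,  0.63, -0.02]), 'gripper_width': np.float64(41.5), 'gripper_force': np.float64(15.0)}
```

Call:
send_rows(
  motion=[
    {"tx": -0.0005,"ty": -0.0019,"tz": 0.0001,"rx": 0,"ry": 0,"rz": 0.2,"gripper": 1},
    {"tx": 0,"ty": 0,"tz": 0.0001,"rx": 0,"ry": 0,"rz": 0.2,"gripper": 1},
    {"tx": 0,"ty": 0,"tz": 0,"rx": 0,"ry": 0,"rz": 0,"gripper": 1},
  ],
)

```text
time_s: 23.12
ee_pos: [503.2, -114.0, 96.7]
ee_rot: [-180.0, -0.1, 63.3]
force: [-1.9, 2.3, 4.7]
gripper_width: 41.3
gripper_force: 15.0
```

```bash
python3 st.py
```

```text
{'ee_pos': array([ 503.19, -113.97,   96.7 ]), 'ee_rot': array([-1.7999e+02, -6.0000e-02,  6.3320e+01]), 'qpos': array([-1.4080e+01,  1.6960e+01,  1.0435e+02,  7.0000e-02,  5.8690e+01,
        1.2560e+01]), 'force': array([-1.87,  2.34,  4.68]), 'torque': array([ 0.26,  0.34, -0.02]), 'gripper_width': np.float64(41.29), 'gripper_force': np.float64(15.0)}
```

Call:
send_rows(
  motion=[
    {"tx": 0,"ty": 0,"tz": 0.0001,"rx": 0,"ry": 0,"rz": 0.2,"gripper": 1},
    {"tx": 0,"ty": 0,"tz": 0.0001,"rx": 0,"ry": 0,"rz": 0.2,"gripper": 1},
    {"tx": 0,"ty": 0,"tz": 0,"rx": 0,"ry": 0,"rz": 0,"gripper": 1},
  ],
)

```text
time_s: 23.5
ee_pos: [503.0, -113.9, 96.6]
ee_rot: [-179.9, -0.0, 51.3]
force: [-2.1, 3.4, 4.8]
gripper_width: 41.6
gripper_force: 15.0
```

```bash
python3 st.py
```

```text
{'ee_pos': array([ 502.96, -113.86,   96.56]), 'ee_rot': array([-1.7995e+02, -5.0000e-02,  5.1340e+01]), 'qpos': array([-1.4080e+01,  1.6960e+01,  1.0437e+02,  8.0000e-02,  5.8700e+01,
        2.4540e+01]), 'force': array([-2.12,  3.38,  4.78]), 'torque': array([0.49, 0.48, 0.01]), 'gripper_width': np.float64(41.64), 'gripper_force': np.float64(15.0)}
```

Call:
send_rows(
  motion=[
    {"tx": 0,"ty": 0,"tz": 0.0001,"rx": 0,"ry": 0,"rz": 0.2,"gripper": 1},
    {"tx": 0,"ty": 0,"tz": 0.0001,"rx": 0,"ry": 0,"rz": 0.2,"gripper": 1},
    {"tx": 0,"ty": 0,"tz": 0,"rx": 0,"ry": 0,"rz": 0,"gripper": 1},
  ],
)

```text
time_s: 23.88
ee_pos: [502.8, -113.7, 96.4]
ee_rot: [-179.9, -0.0, 39.3]
force: [-3.1, 3.0, 5.5]
gripper_width: 41.5
gripper_force: 15.0
```

```bash
python3 st.py
```

```text
{'ee_pos': array([ 502.78, -113.67,   96.44]), 'ee_rot': array([-1.7991e+02, -3.0000e-02,  3.9320e+01]), 'qpos': array([-1.4070e+01,  1.6960e+01,  1.0439e+02,  9.0000e-02,  5.8700e+01,
        3.6560e+01]), 'force': array([-3.15,  3.01,  5.47]), 'torque': array([ 0.57,  0.56, -0.04]), 'gripper_width': np.float64(41.55), 'gripper_force': np.float64(15.0)}
```

Call:
send_rows(
  motion=[
    {"tx": 0,"ty": -0.002,"tz": 0.0001,"rx": 0,"ry": 0,"rz": 0.2,"gripper": 1},
    {"tx": 0,"ty": 0,"tz": 0.0001,"rx": 0,"ry": 0,"rz": 0.2,"gripper": 1},
    {"tx": 0,"ty": 0,"tz": 0,"rx": 0,"ry": 0,"rz": 0,"gripper": 1},
  ],
)

```text
time_s: 24.25
ee_pos: [502.6, -113.5, 96.3]
ee_rot: [-180.0, -0.0, 27.4]
force: [-1.0, 2.7, 5.3]
gripper_width: 41.3
gripper_force: 15.0
```

```bash
python3 st.py
```

```text
{'ee_pos': array([ 502.62, -113.5 ,   96.28]), 'ee_rot': array([-1.7999e+02, -3.0000e-02,  2.7360e+01]), 'qpos': array([-1.4030e+01,  1.6920e+01,  1.0448e+02,  4.0000e-02,  5.8590e+01,
        4.8600e+01]), 'force': array([-0.98,  2.71,  5.35]), 'torque': array([ 0.32,  0.36, -0.03]), 'gripper_width': np.float64(41.31), 'gripper_force': np.float64(15.0)}
```

Call:
send_rows(
  motion=[
    {"tx": 0,"ty": 0,"tz": 0.0001,"rx": 0,"ry": 0,"rz": 0.2,"gripper": 1},
    {"tx": 0,"ty": 0,"tz": 0.0001,"rx": 0,"ry": 0,"rz": 0.2,"gripper": 1},
    {"tx": 0,"ty": 0,"tz": 0,"rx": 0,"ry": 0,"rz": 0,"gripper": 1},
  ],
)

```text
time_s: 24.62
ee_pos: [502.5, -113.3, 96.2]
ee_rot: [-180.0, -0.0, 15.4]
force: [-1.0, 3.5, 4.5]
gripper_width: 41.3
gripper_force: 15.0
```

```bash
python3 st.py
```

```text
{'ee_pos': array([ 502.54, -113.3 ,   96.18]), 'ee_rot': array([-1.7995e+02, -2.0000e-02,  1.5360e+01]), 'qpos': array([-1.4020e+01,  1.6920e+01,  1.0449e+02,  6.0000e-02,  5.8590e+01,
        6.0590e+01]), 'force': array([-1.04,  3.48,  4.45]), 'torque': array([ 0.62,  0.45, -0.03]), 'gripper_width': np.float64(41.34), 'gripper_force': np.float64(15.0)}
```

Call:
send_rows(
  motion=[
    {"tx": 0,"ty": 0,"tz": 0.0001,"rx": 0,"ry": 0,"rz": 0.2,"gripper": 1},
    {"tx": 0,"ty": 0,"tz": 0.0001,"rx": 0,"ry": 0,"rz": 0.2,"gripper": 1},
    {"tx": 0,"ty": 0,"tz": 0,"rx": 0,"ry": 0,"rz": 0,"gripper": 1},
  ],
)

```text
time_s: 25.0
ee_pos: [501.4, -113.1, 95.8]
ee_rot: [-179.9, 0.1, 3.4]
force: [-3.5, 4.4, 4.8]
gripper_width: 41.5
gripper_force: 15.0
```

```bash
python3 st.py
```

```text
{'ee_pos': array([ 501.37, -113.07,   95.82]), 'ee_rot': array([-1.7993e+02,  1.3000e-01,  3.4000e+00]), 'qpos': array([-1.4010e+01,  1.6920e+01,  1.0455e+02,  4.0000e-02,  5.8670e+01,
        7.2570e+01]), 'force': array([-3.49,  4.42,  4.77]), 'torque': array([0.71, 0.71, 0.16]), 'gripper_width': np.float64(41.47), 'gripper_force': np.float64(15.0)}
```

Call:
send_rows(
  motion=[
    {"tx": 0,"ty": 0,"tz": 0,"rx": 0,"ry": 0,"rz": 0.15,"gripper": 1},
    {"tx": 0,"ty": 0,"tz": 0,"rx": 0,"ry": 0,"rz": 0,"gripper": 1},
  ],
)

```text
time_s: 25.25
ee_pos: [501.1, -112.9, 95.7]
ee_rot: [-179.9, 0.2, -1.1]
force: [-3.8, 4.3, 4.4]
gripper_width: 41.6
gripper_force: 15.0
```

```bash
python3 st.py
```

```text
{'ee_pos': array([ 501.08, -112.88,   95.7 ]), 'ee_rot': array([-1.7992e+02,  1.7000e-01, -1.0800e+00]), 'qpos': array([-1.4010e+01,  1.6920e+01,  1.0457e+02,  5.0000e-02,  5.8690e+01,
        7.7050e+01]), 'force': array([-3.83,  4.28,  4.43]), 'torque': array([0.84, 0.77, 0.31]), 'gripper_width': np.float64(41.61), 'gripper_force': np.float64(15.0)}
```

Call:
send_rows(
  motion=[
    {"tx": 0,"ty": 0,"tz": 0,"rx": 0,"ry": 0,"rz": 0.15,"gripper": 1},
    {"tx": 0,"ty": 0,"tz": 0,"rx": 0,"ry": 0,"rz": 0,"gripper": 1},
  ],
)

```text
time_s: 25.5
ee_pos: [501.0, -112.7, 95.6]
ee_rot: [-179.9, 0.2, -5.6]
force: [-4.2, 4.5, 4.3]
gripper_width: 41.3
gripper_force: 15.0
```

```bash
python3 st.py
```

```text
{'ee_pos': array([ 501.01, -112.67,   95.58]), 'ee_rot': array([-179.91,    0.19,   -5.59]), 'qpos': array([-1.4000e+01,  1.6930e+01,  1.0458e+02,  7.0000e-02,  5.8690e+01,
        8.1550e+01]), 'force': array([-4.24,  4.47,  4.33]), 'torque': array([0.9 , 0.77, 0.29]), 'gripper_width': np.float64(41.31), 'gripper_force': np.float64(15.0)}
```

Call:
send_rows(
  motion=[
    {"tx": -0.0022,"ty": -0.0018,"tz": 0,"rx": 0,"ry": 0,"rz": 0,"gripper": 1},
    {"tx": 0,"ty": 0,"tz": 0,"rx": 0,"ry": 0,"rz": 0,"gripper": 1},
  ],
  grip_force=30,
)

```text
time_s: 25.75
ee_pos: [501.1, -112.7, 95.6]
ee_rot: [180.0, 0.1, -5.7]
force: [-2.4, 2.4, 1.7]
gripper_width: 41.4
gripper_force: 30.0
```

```bash
python3 st.py
```

```text
{'ee_pos': array([ 501.06, -112.71,   95.63]), 'ee_rot': array([ 1.7999e+02,  5.0000e-02, -5.7000e+00]), 'qpos': array([-1.3950e+01,  1.6850e+01,  1.0469e+02, -2.0000e-02,  5.8510e+01,
        8.1760e+01]), 'force': array([-2.44,  2.37,  1.74]), 'torque': array([0.37, 0.45, 0.33]), 'gripper_width': np.float64(41.39), 'gripper_force': np.float64(30.0)}
```

Call:
send_rows(
  motion=[
    {"tx": 0,"ty": 0,"tz": 0,"rx": 0,"ry": 0,"rz": 0.1,"gripper": 1},
    {"tx": 0,"ty": 0,"tz": 0,"rx": 0,"ry": 0,"rz": 0,"gripper": 1},
  ],
)

```text
time_s: 26.0
ee_pos: [500.9, -112.6, 95.7]
ee_rot: [-180.0, 0.1, -8.7]
force: [-2.7, 3.4, 0.7]
gripper_width: 41.4
gripper_force: 30.0
```

```bash
python3 st.py
```

```text
{'ee_pos': array([ 500.93, -112.57,   95.66]), 'ee_rot': array([-1.8e+02,  8.0e-02, -8.7e+00]), 'qpos': array([-1.3940e+01,  1.6850e+01,  1.0468e+02, -1.0000e-02,  5.8540e+01,
        8.4760e+01]), 'force': array([-2.65,  3.43,  0.67]), 'torque': array([0.58, 0.58, 0.69]), 'gripper_width': np.float64(41.38), 'gripper_force': np.float64(30.0)}
```

Call:
send_rows(
  motion=[
    {"tx": 0,"ty": 0,"tz": 0,"rx": 0,"ry": 0,"rz": -0.1,"gripper": 1},
    {"tx": 0,"ty": 0,"tz": 0,"rx": 0,"ry": 0,"rz": 0,"gripper": 1},
  ],
)

```text
time_s: 26.25
ee_pos: [500.9, -112.7, 95.7]
ee_rot: [-180.0, 0.1, -5.9]
force: [-3.4, 3.1, -0.4]
gripper_width: 41.9
gripper_force: 30.0
```

```bash
python3 st.py
```

```text
{'ee_pos': array([ 500.91, -112.68,   95.69]), 'ee_rot': array([-1.7998e+02,  7.0000e-02, -5.8900e+00]), 'qpos': array([-1.3970e+01,  1.6850e+01,  1.0468e+02,  1.0000e-02,  5.8540e+01,
        8.1910e+01]), 'force': array([-3.35,  3.15, -0.4 ]), 'torque': array([0.46, 0.61, 0.04]), 'gripper_width': np.float64(41.93), 'gripper_force': np.float64(30.0)}
```

Call:
send_rows(
  motion=[
    {"tx": 0,"ty": 0,"tz": 0,"rx": 0,"ry": 0,"rz": -0.1,"gripper": 1},
    {"tx": 0,"ty": 0,"tz": 0,"rx": 0,"ry": 0,"rz": 0,"gripper": 1},
  ],
)

```text
time_s: 26.5
ee_pos: [500.9, -112.8, 95.7]
ee_rot: [-180.0, 0.1, -2.9]
force: [-3.4, 2.4, -0.3]
gripper_width: 41.1
gripper_force: 30.0
```

```bash
python3 st.py
```

```text
{'ee_pos': array([ 500.93, -112.8 ,   95.74]), 'ee_rot': array([-1.7999e+02,  6.0000e-02, -2.9300e+00]), 'qpos': array([-1.3970e+01,  1.6840e+01,  1.0468e+02, -1.0000e-02,  5.8540e+01,
        7.8960e+01]), 'force': array([-3.38,  2.4 , -0.35]), 'torque': array([0.3 , 0.65, 0.04]), 'gripper_width': np.float64(41.1), 'gripper_force': np.float64(30.0)}
```

The cap has bottomed out: torque reached 0.69 N m at yaw −8.7 and relaxed near −6.2. Backing off to yaw ≈ 84.

Call:
send_rows(
  motion=[
    {"tx": 0,"ty": 0,"tz": -0.0002,"rx": 0,"ry": 0,"rz": -0.264,"gripper": 1},
    {"tx": 0,"ty": 0,"tz": -0.0002,"rx": 0,"ry": 0,"rz": -0.264,"gripper": 1},
    {"tx": 0,"ty": 0,"tz": -0.0002,"rx": 0,"ry": 0,"rz": -0.264,"gripper": 1},
    {"tx": 0,"ty": 0,"tz": -0.0002,"rx": 0,"ry": 0,"rz": -0.264,"gripper": 1},
    {"tx": 0,"ty": 0,"tz": -0.0002,"rx": 0,"ry": 0,"rz": -0.264,"gripper": 1},
    {"tx": 0,"ty": 0,"tz": -0.0002,"rx": 0,"ry": 0,"rz": -0.264,"gripper": 1},
    {"tx": 0,"ty": 0,"tz": -0.0002,"rx": 0,"ry": 0,"rz": -0.264,"gripper": 1},
    {"tx": 0,"ty": 0,"tz": -0.0002,"rx": 0,"ry": 0,"rz": -0.264,"gripper": 1},
    {"tx": 0,"ty": 0,"tz": -0.0002,"rx": 0,"ry": 0,"rz": -0.264,"gripper": 1},
    {"tx": 0,"ty": 0,"tz": -0.0002,"rx": 0,"ry": 0,"rz": -0.264,"gripper": 1},
    {"tx": 0,"ty": 0,"tz": -0.0002,"rx": 0,"ry": 0,"rz": -0.264,"gripper": 1},
    {"tx": 0,"ty": 0,"tz": 0,"rx": 0,"ry": 0,"rz": 0,"gripper": 1},
  ],
)

```text
time_s: 28.0
ee_pos: [503.5, -115.7, 96.8]
ee_rot: [179.7, 0.3, 84.3]
force: [1.5, -5.8, -6.1]
gripper_width: 41.6
gripper_force: 30.0
```

```bash
python3 st.py; python3 - <<'E'
from h import *
g0=np.load("cal.npz")["g"].astype(int); f,K,R,t=grab("scene"); g=f.astype(int)
# other things unmoved? colour centroids of screwdriver, tape, offcut; bar region change
hs=lambda x:cv2.cvtColor(x.astype(np.uint8),cv2.COLOR_RGB2HSV)
for n,lo,hi,roi in (("red",(0,150,60),(8,255,255),(slice(120,180),slice(225,300))),("tape",(22,150,60),(32,255,255),(slice(220,262),slice(215,258))),("pine",(8,70,50),(20,255,255),(slice(160,220),slice(135,190)))):
    print(n,[ (m.sum()//255,np.argwhere(m).mean(0).round(1) if m.any() else None) for m in (cv2.inRange(hs(x[roi]),lo,hi) for x in(g0,g))])
E
```

```text
{'ee_pos': array([ 503.5 , -115.68,   96.84]), 'ee_rot': array([179.74,   0.28,  84.28]), 'qpos': array([-14.04,  16.85, 104.49,  -0.28,  58.37,  -8.18]), 'force': array([ 1.47, -5.81, -6.1 ]), 'torque': array([-1.15, -0.22,  0.01]), 'gripper_width': np.float64(41.59), 'gripper_force': np.float64(30.0)}
red [(np.uint64(286), array([22.2, 22.5])), (np.uint64(287), array([22.1, 22.4]))]
tape [(np.uint64(572), array([20.5, 20.2])), (np.uint64(582), array([20.6, 20.3]))]
pine [(np.uint64(1082), array([30.7, 27.2])), (np.uint64(1126), array([31.3, 27.9]))]
```

```bash
python3 -c "
from workcell import env
print(env.job_done())"
```

```text
the job is handed in; nothing more can be done
None
```

I shut and locked the air valve, screwed the oiler cap down until it bottomed out, then backed it off about 90° and handed in at 28 s still gripping it at 30 N. The tape measure, pine offcut and screwdriver have not moved, and the result of the judging was not shown.

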